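Slide the sample tray onto the orange rails of the drying rack

ROBOT

A 6-joint arm with a two-finger parallel gripper is mounted at the origin on the work surface. World frame = base frame: x ahead of the robot, y to its left, z up, the work surface at z = 0. Lengths are in mm, angles in rad, forces in N, time in s.
With the tool pointing down it reaches from about 325 to 750 mm from the base axis. Payload 7.6 kg.
Tool frame: the origin (TCP) lies on the centre line of the jaws, within the pads' length; the fingertips stand ahead of it and the grasp point (between the pads) lies 2 mm behind it (arm.finger_overhang is the z of the fingertips in the tool frame, in mm); z points along the fingers, y is the direction in which the jaws open and shut (so a half turn about z gives the same grasp; the last joint's range is limited). The gripper opens to 85 mm and grips with 20 to 120 N. Pads are 22 mm wide; open, the fingers measure 114 mm over their backs; the gripper's body (76 mm by 85 mm) begins 54 mm behind the grasp point. The pads swing forward as they close: fully open they stand 13 mm farther back than shut.
Start: joints at [-1.186, 0.052, 1.401, -0, 1.689, -0.07], TCP at [230.649, -471.641, 248.323] pointing down, gripper open.
Joint ranges: [-2.9, 2.9], [-0.91, 2.17], [0.12, 2.37], [-1.06, 4.2], [0.26, 2.73], [-2.93, 2.93]. Speed limits (rad/s): [2.57, 2.57, 3.01, 3.14, 3.14, 3.14].

INTERFACE

Orientations are given as a unit quaternion [w, x, y, z].
In Python, from cell import arm gives the robot as it stands. The module is installed in compiled form; this text tells all that it offers.
- The arm moves only by the tool servo_tool, never from a script. Its argument "motion" is a list that holds one entry, the list of rows, each a list of 7 numbers: the shift along the tool's x, y, z in mm, then the turn, a rotation vector about the tool's x, y, z in units of 8 degrees (1.0 is 8 degrees), then the finger opening in mm, from 0 to 85.4. In form: [[[dx, dy, dz, rx, ry, rz, jaw], ...]]. A call has 1 to 12 rows; each row is the pose to reach, as a shift and turn from the pose measured when the call began, along the tool's axes at that moment; what a row does not reach only later rows make up. A row lasts 1/8 s, in which the tool goes at most 62.5 mm and 10.7 degrees, less where a joint would pass 70% of its speed; a pose out of reach is approached as far as the arm can. A call with a gripper value outside its range is refused whole. The fingers move at their own pace and stop on an object; "grip_force" is the grip in N (left out, the last holds). Time passes only in rows, so rows that repeat a pose let the fingers close. It gives the time, the measured TCP pose, the force and the opening at its end, in the units of the state.
- arm.read_state(): the state, without advancing time (a new reading comes with each control period).
- arm.grab_frame(name): name is "side" or "top"; returns a dict with "img" (384x512x3 uint8, blue, green, red), "depth" (384x512 float32, mm along the optical axis (not along the pixel's ray), 0 where there is no reading), "mtx" (3x3 intrinsics, pixels), "xyz" and "orientation" of the camera in the world. Camera axes: x right, y up, looking along -z (the intrinsics and any distortion apply to the point x, -y, -z); pixel columns grow to the right and rows downward; lengths in mm; the calibration is good to about 2 mm. A picture is of the moment at which its call begins.
- arm.job_done(): hands the job in, once; it reports no verdict.
The state is a dict: "clock": time; "joints": joint angles; "joint_vel": joint speeds; "joint_efforts": joint torques, N m; "tcp_pos": TCP position; "ee_rot": TCP orientation; "ft_force": force on the tool from outside, world axes, zero at the start; "moment": the same for the moment, N m; "width": finger opening in mm.
Only numpy, scipy, OpenCV 4.12 (cv2) and the standard library are available. Lean on these libraries where they do the work, as an engineer would, in place of code of your own. Each camera call takes 0.05 s, during which the arm holds its last target.

TASK

Pick up the aluminium tray of vials by its blue tab and, keeping it level, rest its edges on the front of the orange rail pair in the white drying rack. Then slide it along those rails until it is fully home, with the green plunger pushed right in and the tray firm against the back stop; push gently, do not ram the stop or lean on the rack, then let go. Leave the other things on the bench alone.

Things in the scene. Friction and masses are not known exactly. Their poses are not given: they have to be found in the camera images.
- tray: Aluminium tray with eight amber vials fixed to it: underside 130 (x) by 186 mm (y), floor 4 mm thick, rim 16 mm high at the sides and rear, none in front. Origin: centre of the underside; +x points to the rear edge, which enters the rack first; z up. Vials up to 36 mm above the underside, all at x above +8 mm. 0.2 to 0.4 kg. Starts flat on the bench.
- tab (a point): Middle of the tray's handle, a blue upright tab on its front edge, at x = -60, y = 0, z = 27 mm in the tray's frame (same axes): 10 mm thick along x, 60 mm along y, from 4 to 50 mm above the tray's underside, free on both sides.
- rack: White open-topped rack fixed to the bench: two panels 195 mm high, 192 mm apart inside (3 mm beside the tray each side), from x = -85 to +85 mm, front edges flared, 18 mm further forward. Origin: centre of its underside; trays slide in along +x. A fixed tray up to 40 mm high stays on its base. Rail pairs: one orange, a grey one about 40 mm above it and one 40 mm below.
- rails: Orange rail pair, fixed 85 to 135 mm above the bench: two level ledges reaching 14 mm in from the panels, 150 mm long, with short ramps sloping down ahead of them. Origin: midway between the ledges, at their front end, on their top surface; +x the way in, parallel to the rack's. The tray belongs on them, its underside at z = 0 here.
- stop (a joint): Give of the back stop in m, a dark bar across the rear of the orange rails, 0 at rest; spring, 10 N per mm. Its face is 118 to 158 mm behind the rails' front end (tray's origin then 53 to 93 mm), different each time, not measured: feel for it. Sliding costs 1 to 5 N, the plunger 4 to 7 N more; a rise of 4 to 10 N above that means seated. Over 2.4 mm (24 N on the bar) is ramming.
- plunger (a joint): Green plunger in the middle of the back stop, pointing at the tray, in m: 0 = 12 mm proud of the bar, 0.012 = pushed right in, flush. It resists with a steady 4 N or so and stays where it is pushed; it is right in when the tray meets the bar.
- amber: Amber glass bottle, 68 mm wide, 150 mm tall; leave alone. Origin under its centre.
- amber2: Smaller amber glass bottle, 56 mm wide, 120 mm tall; leave alone. Origin under its centre.
- jar: White plastic jar, 52 mm wide, 75 mm tall; leave alone. Origin under its centre.
- beaker: Glass beaker, 72 mm wide, 95 mm tall; leave alone. Origin under its centre.
- flask: Conical glass flask, 76 mm wide, 105 mm tall; leave alone. Origin under its centre.
- dish: White porcelain dish, 70 mm wide, 22 mm tall; leave alone. Origin under its centre.
- spatula: Steel spatula lying on the bench, 170 mm long; leave alone.
There are look-alikes about, which are no part of the job. There is more than one size of the tray; the job needs the middle-sized.

How it is judged:
By the outcome, as a careful person would: the job done as asked, in the order asked, and still so for the second after the job is handed in, with the robot touching nothing.
It also fails if it takes over 64 s, if anything falls off the work surface, if the arm or the gripper's body presses on something with over 40 N, if the wrist force passes 120 N, or if a joint passes its speed limit or range.

## Working session

There is one attempt and no reset: what is moved stays moved. The work goes in short steps, Python scripts to look and compute and a tool call to move; the robot and the scene stay as the last step left them, time stands still between calls to the robot, and variables do not carry over. Pictures are saved under pics/ and viewed, and the job is handed in when it is done.

Besides the shell and the picture viewer there is one more tool, called after "Call:" as name([rows], argument=value, ...), one row to a line, values as JSON. servo_tool: Moves the arm, as the interface text tells. Its arguments: {"type":"object","properties":{"motion":{"type":"array","items":{"type":"array","items":{"type":"array","items":{"type":"number"}}}},"grip_force":{"type":"number"}},"required":["motion"]}

```bash
mkdir -p pics
cat > h.py <<'E'
import numpy as np, cv2
from scipy.spatial.transform import Rotation as R
from cell import arm
def q2R(q): return R.from_quat([q[1],q[2],q[3],q[0]]).as_matrix()
def grab(n):
    f=arm.grab_frame(n); np.savez(f'{n}.npz',**{k:np.array(v) for k,v in f.items()}); return f
def load(n): return dict(np.load(f'{n}.npz'))
def cloud(f):
    K=f['mtx'];d=f['depth'];v,u=np.mgrid[:384,:512]
    P=np.stack([(u-K[0,2])/K[0,0]*d,-(v-K[1,2])/K[1,1]*d,-d],-1)
    W=P@q2R(f['orientation']).T+f['xyz']; W[d==0]=np.nan; return W
E
python3 - <<'E'
from h import *
for n in('side','top'):
    f=grab(n); cv2.imwrite(f'pics/{n}0.png',f['img']); print(n,f['mtx'],f['xyz'],f['orientation'],[k for k in f])
s=arm.read_state();print(s,arm.finger_overhang)
E
```

```text
side [[424.56648649   0.         251.52488394]
 [  0.         424.56648649 197.96989037]
 [  0.           0.           1.        ]] [-26.8000078  667.82951829 864.92329597] [-0.27367976 -0.12652146  0.4023659   0.86440348] ['img', 'depth', 'mtx', 'xyz', 'orientation']
top [[426.69476692   0.         254.00442353]
 [  0.         426.69476692 190.27471074]
 [  0.           0.           1.        ]] [ 284.34971297  -77.6365819  1420.20129667] [ 0.70769753  0.06337613 -0.0494065  -0.70193068] ['img', 'depth', 'mtx', 'xyz', 'orientation']
{'clock': 0.1, 'joints': array([-1.18627365e+00,  5.27420672e-02,  1.40165234e+00,  5.94726431e-06,
        1.68857302e+00, -7.02983959e-02]), 'joint_vel': array([ 0.00065405, -0.00053708, -0.00283346,  0.00072331, -0.00151301,
       -0.00116043]), 'joint_efforts': array([ 6.23129945e-04, -3.82581532e+01, -3.60985708e+01, -1.38490377e-04,
        4.79315640e-03,  8.60205603e-06]), 'tcp_pos': array([ 230.56291438, -471.38688716,  247.55850675]), 'ee_rot': array([-6.79384846e-04,  9.74253161e-01,  2.25455774e-01, -1.04636529e-04]), 'ft_force': array([0.3890353 , 1.27177816, 0.47991823]), 'moment': array([-0.01857154, -0.02454238,  0.00417858]), 'width': 85.32382080696753} 17.0
```

View pics/side0.png

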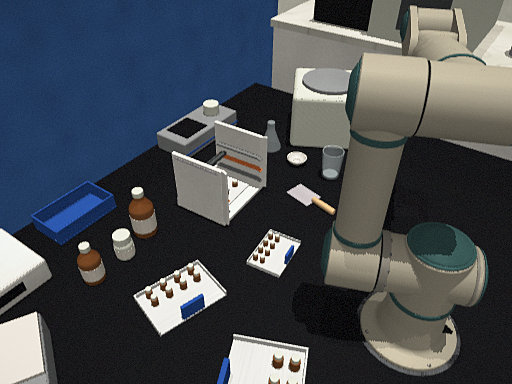

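View pics/top0.png

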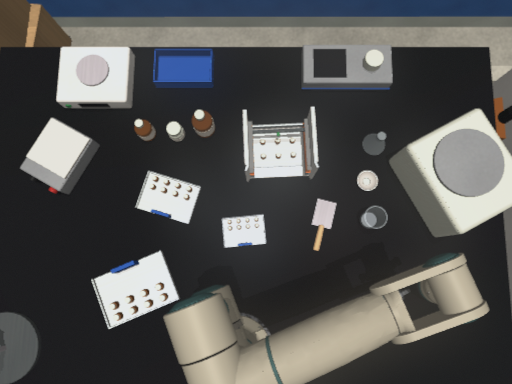

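The side view shows three trays: mid at about (180,297), small at (273,253), large at (265,365). The rack is at (225,170). In the top view the candidates are at (168,197), (243,231) and (137,288). I'll measure them next.

Run:
```python
from h import *
f=load('top');W=cloud(f);img=f['img']
c=img[160:235,120:280];cv2.imwrite('pics/t1.png',cv2.resize(c,None,fx=5,fy=5,interpolation=cv2.INTER_CUBIC))
c=img[95:195,230:330];cv2.imwrite('pics/t2.png',cv2.resize(c,None,fx=6,fy=6,interpolation=cv2.INTER_CUBIC))
for (u,v) in [(168,197),(243,231),(137,288),(280,165),(161,214),(60,250)]: print(u,v,W[v,u])
# trays: bright low points
g=img.min(2)
hsv=cv2.cvtColor(img,cv2.COLOR_BGR2HSV)
m=((g>110)).astype(np.uint8)
n,l,st,ce=cv2.connectedComponentsWithStats(m)
for p in [(160,205),(235,235),(130,270)]:
    k=l[p[1],p[0]]; pts=W[(l==k)&np.isfinite(W[...,2])]; pts=pts[pts[:,2]<30]
    print(p,k,len(pts),cv2.minAreaRect(pts[:,:2].astype(np.float32)),np.median(pts[:,2]))
b=(hsv[...,0]>100)&(hsv[...,0]<130)&(hsv[...,1]>150)&(hsv[...,2]>60)
n,l,st,ce=cv2.connectedComponentsWithStats(b.astype(np.uint8))
for k in range(1,n):
    if st[k,4]>20:
        pts=W[l==k];pts=pts[np.isfinite(pts[:,2])]
        print(ce[k],st[k,4],np.median(pts,0),cv2.minAreaRect(pts[:,:2].astype(np.float32)),np.percentile(pts[:,2],[5,95]))
```

```text
168 197 [487.8199716  241.49341401   1.57718332]
243 231 [375.30958722 -13.39443576   5.80791738]
137 288 [187.25845768 329.51441725   5.13820887]
280 165 [ 596.18671987 -135.11766336   19.85938929]
161 214 [424.75342452 250.17063583  53.56887557]
60 250 [307.42223981 593.21780632   3.88546496]
(160, 205) 17 1951 ((489.4313659667969, 242.24807739257812), (195.9564666748047, 134.88787841796875), 73.3822021484375) 4.742331635094615
(235, 235) 23 1215 ((377.4385986328125, -14.335365295410156), (99.5705337524414, 141.75601196289062), 5.966746807098389) 3.8381790971452574
(130, 270) 26 3414 ((184.60177612304688, 337.54571533203125), (170.57620239257812, 252.48956298828125), 23.265363693237305) 6.292335527261002
[34.93548387  0.87096774] 31 [1556.75443928 1076.92396305 -526.45677143] ((1557.6953125, 1071.4886474609375), (69.5652847290039, 12.176873207092285), 89.5806884765625) [-543.88842002 -513.91639612]
[58.22966507  7.0861244 ] 209 [1556.18312788  989.85921948 -575.25144901] ((1555.6812744140625, 962.7728271484375), (179.76255798339844, 20.33426856994629), 88.9362564086914) [-650.45282
[... 544 characters left out ...]
390625), (21.555030822753906, 310.44110107421875), 1.025727391242981) [-650.16735566 -531.37628339]
[183.7514377   67.31054313] 1565 [948.06222757 202.64691154   5.57534622] ((945.9981689453125, 207.7589111328125), (216.7397918701172, 139.46421813964844), 89.30562591552734) [ 0.05360498 50.74473125]
[160.27659574 213.17021277] 47 [428.21269856 253.22064626  50.60364575] ((428.2113037109375, 254.93197631835938), (55.8275032043457, 8.535903930664062), 73.51881408691406) [43.96902185 54.99531382]
[123.90551181 265.85826772] 127 [258.51285627 360.81337324  63.47533792] ((256.5401611328125, 373.9580993652344), (23.302125930786133, 100.79676818847656), 23.398401260375977) [-0.24393355 68.48106921]
```

View pics/t1.png

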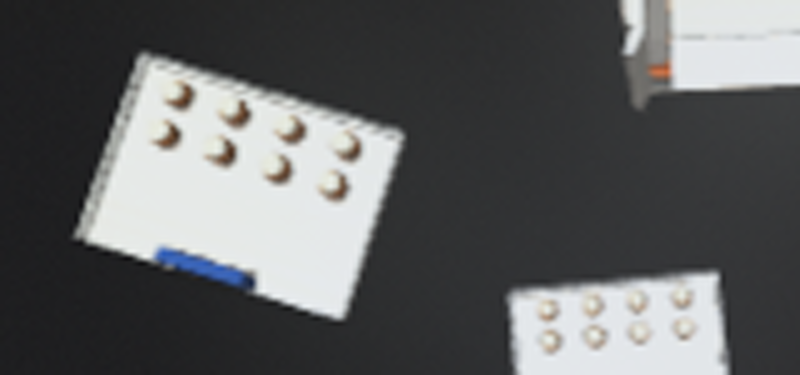

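View pics/t2.png

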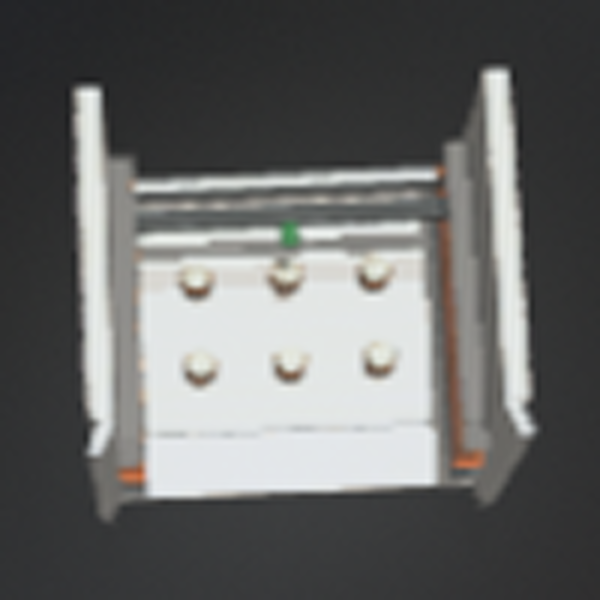

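The mid-sized tray is the one at about (489,242): it fits 186x130 with yaw near -16.6°. Next I'll measure the rack, and the tab from both cameras.

Run:
```python
from h import *
for n in('top','side'):
    f=load(n);W=cloud(f);img=f['img'];hsv=cv2.cvtColor(img,cv2.COLOR_BGR2HSV)
    box=(W[...,0]>480)&(W[...,0]<740)&(W[...,1]>-280)&(W[...,1]<20)
    z=W[...,2]
    t=box&(z>180)&(z<215)
    P=W[t];
    print(n,'top pts',len(P),np.median(P[:,2]))
    nn,l,st,ce=cv2.connectedComponentsWithStats((t).astype(np.uint8))
    for k in range(1,nn):
        if st[k,4]>15:
            Q=W[l==k]; r=cv2.minAreaRect(Q[:,:2].astype(np.float32)); print('  panel',ce[k],st[k,4],r, np.median(Q[:,2]))
    o=box&(hsv[...,0]<14)&(hsv[...,1]>150)&(hsv[...,2]>90)&(z>40)
    nn,l,st,ce=cv2.connectedComponentsWithStats(o.astype(np.uint8))
    for k in range(1,nn):
        if st[k,4]>3:
            Q=W[l==k]; print('  orange',ce[k],st[k,4],Q.min(0).round(1),Q.max(0).round(1),np.median(Q,0).round(1))
    gr=box&(hsv[...,0]>45)&(hsv[...,0]<80)&(hsv[...,1]>120)
    print('  green',np.median(W[gr],0),gr.sum())
    b=(hsv[...,0]>100)&(hsv[...,0]<130)&(hsv[...,1]>150)&(hsv[...,2]>60)&(abs(W[...,0]-430)<60)&(abs(W[...,1]-253)<60)&(z>10)&(z<65)
    Q=W[b]; print('  tab',len(Q),np.percentile(Q,[2,98],axis=0).round(1)); T=Q[Q[:,2]>44];print('  ',cv2.minAreaRect(T[:,:2].astype(np.float32)),T[:,2].mean())
    # tray floor/rims
    m=(img.min(2)>110)&(abs(W[...,0]-489)<110)&(abs(W[...,1]-242)<125)&(z<30)&(z>-5)
    nn,l,st,ce=cv2.connectedComponentsWithStats(m.astype(np.uint8)); k=1+np.argmax(st[1:,4]); Q=W[l==k]; print('  tray',len(Q),cv2.minAreaRect(Q[:,:2].astype(np.float32)))
f=load('side')['img'][110:240,150:300];cv2.imwrite('pics/s1.png',cv2.resize(f,None,fx=4.6,fy=4.6,interpolation=cv2.INTER_CUBIC))
```

```text
top top pts 552 194.32326563899778
  panel [314.45964912 136.93333333] 285 ((643.5953979492188, -231.0205841064453), (186.32608032226562, 14.646798133850098), 2.8921172618865967) 194.27644505278568
  panel [245.71535581 138.82022472] 267 ((633.0136108398438, -26.216846466064453), (186.4325408935547, 13.481151580810547), 2.933227062225342) 194.44951701524178
  green [ 682.60967695 -125.38054849  101.40806592] 1
  tab 46 [[418.6 229.   41.9]
 [438.1 279.3  56. ]]
   ((428.4317626953125, 254.89830017089844), (55.82347869873047, 8.218929290771484), 72.41425323486328) 50.67286723304754
  tray 1944 ((489.4313659667969, 242.24807739257812), (195.9564666748047, 134.88787841796875), 73.3822021484375)
side top pts 770 192.09757883511293
  panel [240.7632312  131.13370474] 359 ((645.9140625, -227.6734619140625), (187.83335876464844, 18.4115047454834), 3.0192906856536865) 191.55205971920213
  panel [198.9270073  164.00486618] 411 ((634.7266235351562, -24.802154541015625), (187.1383514404297, 19.115629196166992), 2.969557046890259) 192.61877290674886
  orange [242.59701493 162.58208955] 134 [ 562.  -229.4   70.1] [ 701.4 -203.9   93.1] [ 626.4 -213.7   87.4]
  green [690.84970527 -12.52134296   1.84936298] 5
  tab 306 [[418.6 231.6  10.9]
 [437.7 285.4  52.3]]
   ((428.8336486816406, 258.3122253417969), (56.39884567260742, 8.715343475341797), 73.8242416381836) 49.279833609912664
  tray 2524 ((493.74554443359375, 234.92440795898438), (192.10646057128906, 145.7144317626953), 73.6934814453125)
```

View pics/s1.png

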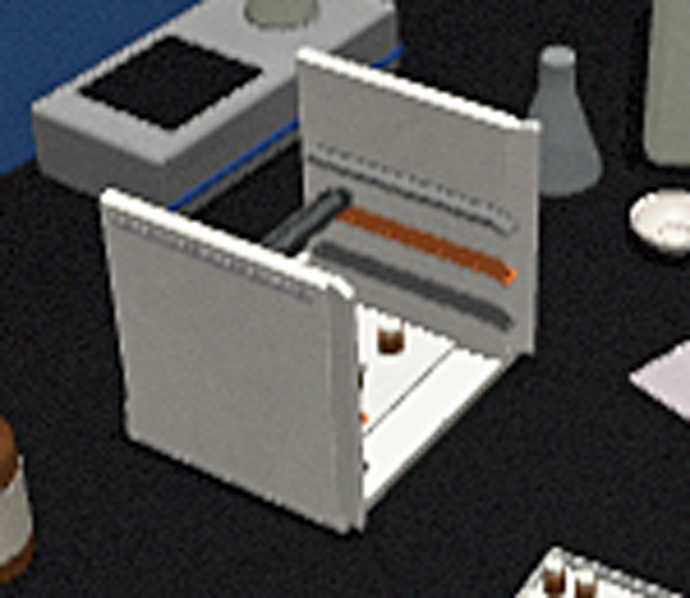

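Run:
```python
from h import *
yaw=np.deg2rad(2.93);c,s=np.cos(yaw),np.sin(yaw)
def rk(P): 
    d=P-[648.3,-127.0,0]; return np.stack([d[...,0]*c+d[...,1]*s,-d[...,0]*s+d[...,1]*c,d[...,2]],-1)
f=load('side');W=rk(cloud(f));img=f['img'];hsv=cv2.cvtColor(img,cv2.COLOR_BGR2HSV)
o=(hsv[...,0]<16)&(hsv[...,1]>110)&(hsv[...,2]>60)
for col in range(222,264,3):
    print(col,[(r,*W[r,col].round(0).astype(int),'O' if o[r,col] else '-') for r in range(150,184) if o[r,col]])
print('col 235 profile');print([(r,*W[r,235].round(0).astype(int)) for r in range(140,182)])
print('orange near panel',[(r,cc,W[r,cc].round(0)) for r in range(195,206) for cc in range(225,234) if o[r,cc]])
f=load('top');W=rk(cloud(f));img=f['img'];hsv=cv2.cvtColor(img,cv2.COLOR_BGR2HSV)
o=(hsv[...,0]<18)&(hsv[...,1]>90)&(hsv[...,2]>60)
print('TOP');print([(r,cc,*W[r,cc].round(0).astype(int)) for r in range(115,180) for cc in range(245,315) if o[r,cc] and 50<W[r,cc,2]<150])
```

```text
222 []
225 [(155, np.int64(45), np.int64(-91), np.int64(87), 'O'), (156, np.int64(40), np.int64(-84), np.int64(89), 'O'), (157, np.int64(37), np.int64(-81), np.int64(88), 'O')]
228 [(155, np.int64(35), np.int64(-95), np.int64(88), 'O'), (156, np.int64(29), np.int64(-85), np.int64(92), 'O'), (157, np.int64(28), np.int64(-84), np.int64(89), 'O'), (158, np.int64(26), np.int64(-81), np.int64(88), 'O')]
231 [(157, np.int64(22), np.int64(-92), np.int64(87), 'O'), (158, np.int64(15), np.int64(-82), np.int64(91), 'O'), (159, np.int64(13), np.int64(-80), np.int64(89), 'O'), (160, np.int64(14), np.int64(-80), np.int64(85), 'O')]
234 [(158, np.int64(7), np.int64(-88), np.int64(91), 'O'), (159, np.int64(5), np.int64(-84), np.int64(90), 'O'), (160, np.int64(4), np.int64(-83), np.int64(87), 'O'), (161, np.int64(3), np.int64(-81), np.int64(85), 'O')]
237 [(159, np.int64(-1), np.int64(-93), np.int64(87), 'O'), (160, np.int64(-6), np.int64(-85), np.int64(90), 'O'), (161, np.int64(-7), np.int64(-83), np.int64(87), 'O'), (162, np.int64(-8), np.int64(-82), np.int64(84), 'O'), (183, np.int64(-27), np.int
[... 6175 characters left out ...]
4(-93), np.int64(-87), np.int64(82)), (172, 308, np.int64(-94), np.int64(-90), np.int64(88)), (172, 309, np.int64(-92), np.int64(-94), np.int64(78)), (172, 310, np.int64(-92), np.int64(-97), np.int64(78)), (173, 250, np.int64(-88), np.int64(95), np.int64(80)), (173, 251, np.int64(-89), np.int64(92), np.int64(89)), (173, 252, np.int64(-89), np.int64(88), np.int64(85)), (173, 253, np.int64(-89), np.int64(85), np.int64(86)), (174, 250, np.int64(-88), np.int64(95), np.int64(65)), (174, 251, np.int64(-91), np.int64(92), np.int64(81)), (174, 252, np.int64(-91), np.int64(89), np.int64(81)), (174, 253, np.int64(-93), np.int64(85), np.int64(88)), (175, 251, np.int64(-94), np.int64(92), np.int64(81))]
```

Run:
```python
from h import *
f=load('side')['img'];cv2.imwrite('pics/s2.png',cv2.resize(f[250:345,125:235],None,fx=6,fy=6,interpolation=cv2.INTER_CUBIC))
f=load('top')['img'];cv2.imwrite('pics/t3.png',cv2.resize(f[160:235,125:210],None,fx=8,fy=8,interpolation=cv2.INTER_CUBIC))
yaw=np.deg2rad(2.93);c,s=np.cos(yaw),np.sin(yaw)
f=load('top');W=cloud(f); d=W-[648.3,-127.0,0]
X=d[...,0]*c+d[...,1]*s
print([(r,*W[r,270].round(0).astype(int),X[r,270].round(0),f['img'][r,270].tolist()) for r in range(122,142)])
print([(r,*W[r,278].round(0).astype(int),X[r,278].round(0),f['img'][r,278].tolist()) for r in range(126,142)])
```

```text
[(122, np.int64(752), np.int64(-101), np.int64(2), np.float64(105.0), [52, 52, 51]), (123, np.int64(749), np.int64(-101), np.int64(0), np.float64(102.0), [62, 63, 62]), (124, np.int64(746), np.int64(-101), np.int64(-1), np.float64(98.0), [141, 145, 141]), (125, np.int64(730), np.int64(-101), np.int64(35), np.float64(83.0), [216, 220, 216]), (126, np.int64(708), np.int64(-100), np.int64(95), np.float64(61.0), [137, 141, 136]), (127, np.int64(706), np.int64(-100), np.int64(91), np.float64(59.0), [83, 85, 84]), (128, np.int64(727), np.int64(-101), np.int64(14), np.float64(80.0), [114, 118, 120]), (129, np.int64(724), np.int64(-101), np.int64(11), np.float64(77.0), [138, 142, 143]), (130, np.int64(693), np.int64(-100), np.int64(101), np.float64(46.0), [98, 99, 95]), (131, np.int64(690), np.int64(-100), np.int64(100), np.float64(43.0), [94, 96, 92]), (132, np.int64(685), np.int64(-100), np.int64(104), np.float64(38.0), [94, 95, 92]), (133, np.int64(709), np.int64(-101), np.int64(14), np.float64(62.0), [169, 174, 169]), (134, np.int64(704), np.int64(-101), np.int64(20), np.float64(57.0), [
[... 1312 characters left out ...]
 79]), (134, np.int64(679), np.int64(-125), np.int64(101), np.float64(31.0), [93, 147, 78]), (135, np.int64(675), np.int64(-125), np.int64(104), np.float64(27.0), [90, 134, 79]), (136, np.int64(675), np.int64(-126), np.int64(94), np.float64(27.0), [110, 119, 111]), (137, np.int64(695), np.int64(-129), np.int64(13), np.float64(47.0), [163, 169, 169]), (138, np.int64(683), np.int64(-127), np.int64(44), np.float64(34.0), [182, 192, 189]), (139, np.int64(682), np.int64(-128), np.int64(36), np.float64(33.0), [179, 195, 194]), (140, np.int64(677), np.int64(-128), np.int64(39), np.float64(29.0), [211, 223, 221]), (141, np.int64(673), np.int64(-128), np.int64(41), np.float64(25.0), [197, 213, 212])]
```

View pics/s2.png

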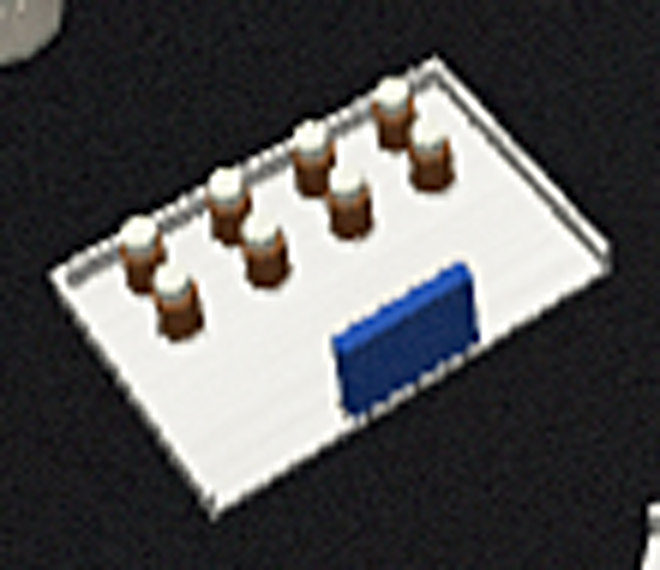

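View pics/t3.png

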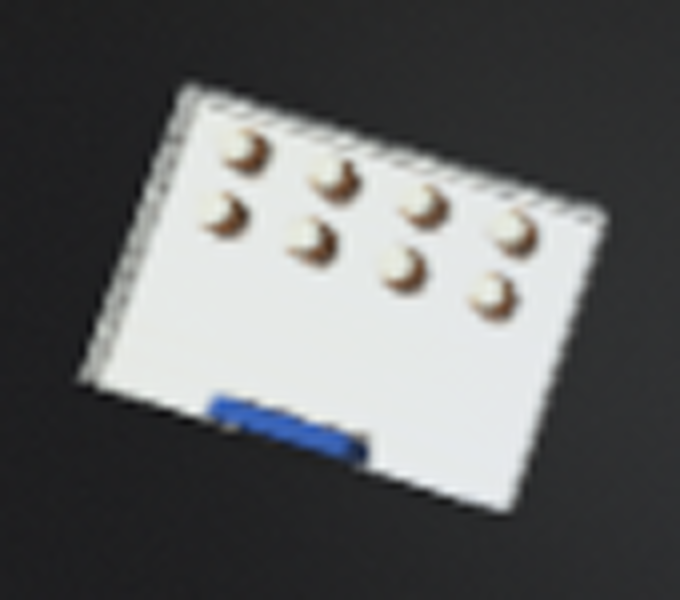

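Run:
```python
from h import *
from scipy.optimize import least_squares
def proj(f,P):
    p=(P-f['xyz'])@q2R(f['orientation']); K=f['mtx']
    return np.stack([K[0,0]*p[:,0]/-p[:,2]+K[0,2],K[1,1]*-p[:,1]/-p[:,2]+K[1,2]],-1)
T=load('top');S=load('side')
def px(a,k,o): return (np.array(a)+.5)/k-.5+np.array(o)
M=np.array
mt=M([[65,93,16],[65,-93,16],[-65,-93,0],[-65,93,16]]);pt=px([(187,84),(608,213),(513,513),(80,382)],8,(125,160))
ms=M([[65,93,16],[65,-93,16],[-65,-93,16],[-65,93,0]]);ps=px([(52,272),(432,58),(610,247),(213,518)],6,(125,250))
def tf(p,m):
    r=R.from_euler('z',p[2]).as_matrix(); return m@r.T+[p[0],p[1],0]
for nm,L in (('top',[(T,mt,pt)]),('side',[(S,ms,ps)]),('both',[(T,mt,pt),(S,ms,ps)])):
    r=least_squares(lambda p:np.concatenate([(proj(f,tf(p,m))-q).ravel() for f,m,q in L]),[488,240,-.29])
    print(nm,r.x[:2],np.rad2deg(r.x[2]),'tab',tf(r.x,M([[-60,0,27]])), r.fun.round(1))
```

```text
top [487.22311056 239.44303388] -16.585945200516917 tab [[429.71955301 256.57023068  27.        ]] [ 0.   0.3 -0.4  0.  -0.   0.   0.5 -0.4]
side [488.15709216 239.24051348] -16.354664476408743 tab [[430.58486748 256.13545192  27.        ]] [-0.4  0.2  0.6  0.  -0.3 -0.3  0.1  0. ]
both [487.75650539 239.37209509] -16.453268131771775 tab [[430.21344143 256.36608787  27.        ]] [-0.   0.2 -0.4 -0.2  0.  -0.2  0.5 -0.4 -0.3  0.2  0.7  0.2 -0.2 -0.1
  0.1  0.2]
```

```bash
cat >> h.py <<'E'
def go(pos,yawy,st=None):
    """tool y axis at yawy deg, tool pointing down"""
    st=st or arm.read_state(); Rc=q2R(st['ee_rot']); a=np.deg2rad(yawy)
    y=np.array([np.cos(a),np.sin(a),0]);z=np.array([0,0,-1.]);x=np.cross(y,z)
    Rt=np.stack([x,y,z],1)
    d=Rc.T@(np.array(pos)-st['tcp_pos']); rv=R.from_matrix(Rc.T@Rt).as_rotvec(degrees=True)/8
    print('d',d.round(1),'rot',rv.round(3),'|d|',np.linalg.norm(d).round(1),'tcp',st['tcp_pos'].round(1),'F',st['ft_force'].round(1),'w',round(st['width'],1),'t',round(st['clock'],2))
E
python3 - <<'E'
from h import *
go([430.2,256.4,130],-16.5)
go([430.2,256.4,248],-16.5)
E
```

```text
d [ 499.  -565.9  118.4] rot [-9.00e-03 -5.00e-03 -5.93e+00] |d| 763.8 tcp [ 230.6 -471.4  247.6] F [0.4 1.3 0.5] w 85.3 t 0.1
d [ 4.991e+02 -5.661e+02  4.000e-01] rot [-9.00e-03 -5.00e-03 -5.93e+00] |d| 754.7 tcp [ 230.6 -471.4  247.6] F [0.4 1.3 0.5] w 85.3 t 0.1
```

Call:
servo_tool([
  [[42,-47,0,0,0,-0.5,50],[84,-94,0,0,0,-1,50],[126,-142,0,0,0,-1.5,50],[168,-189,0,0,0,-2,50],[210,-236,0,0,0,-2.5,50],[252,-284,0,0,0,-3,50],[294,-331,0,0,0,-3.5,50],[336,-378,0,0,0,-4,50],[378,-425,0,0,0,-4.5,50],[420,-473,0,0,0,-5,50],[460,-520,0,0,0,-5.5,50],[499,-566,40,0,0,-5.93,50]],
], grip_force=90)

```text
clock: 1.6
tcp_pos: [427.9, 246.0, 218.1]
ee_rot: [-0.0, 0.8, 0.6, 0.003]
ft_force: [1.1, -0.4, -0.2]
width: 50.0
```

Run:
```python
from h import *
go([430.2,256.4,90],-16.5)
go([430.2,256.4,28],-16.5)
print(arm.read_state()['joints'])
```

```text
d [ 10.   -1.  128.1] rot [ 0.021 -0.032  0.023] |d| 128.5 tcp [427.9 246.  218.1] F [ 1.1 -0.4 -0.2] w 50.0 t 1.6
d [  9.8  -1.2 190.1] rot [ 0.021 -0.032  0.023] |d| 190.4 tcp [427.9 246.  218.1] F [ 1.1 -0.4 -0.2] w 50.0 t 1.6
[ 4.46339505e-01 -3.02988587e-02  1.54390122e+00  1.31687640e-03
  1.62280577e+00  7.31224562e-01]
```

Call:
servo_tool([
  [[10,-1,40,0.02,-0.03,0.02,50],[10,-1,90,0.02,-0.03,0.02,50],[10,-1,128,0.02,-0.03,0.02,50],[10,-1,128,0.02,-0.03,0.02,50],[10,-1,128,0.02,-0.03,0.02,50]],
])

```text
clock: 2.22
tcp_pos: [431.0, 256.7, 91.8]
ee_rot: [0.0, 0.801, 0.598, 0.001]
ft_force: [0.3, -0.5, 0.5]
width: 50.3
```

Run:
```python
from h import *
go([430.2,256.4,28],-16.5)
f=grab('side');cv2.imwrite('pics/s3.png',cv2.resize(f['img'][200:345,125:275],None,fx=4,fy=4,interpolation=cv2.INTER_CUBIC))
```

```text
d [-0.6 -0.8 63.8] rot [ 0.013 -0.012  0.002] |d| 63.8 tcp [431.  256.7  91.8] F [ 0.3 -0.5  0.5] w 50.3 t 2.23
```

View pics/s3.png

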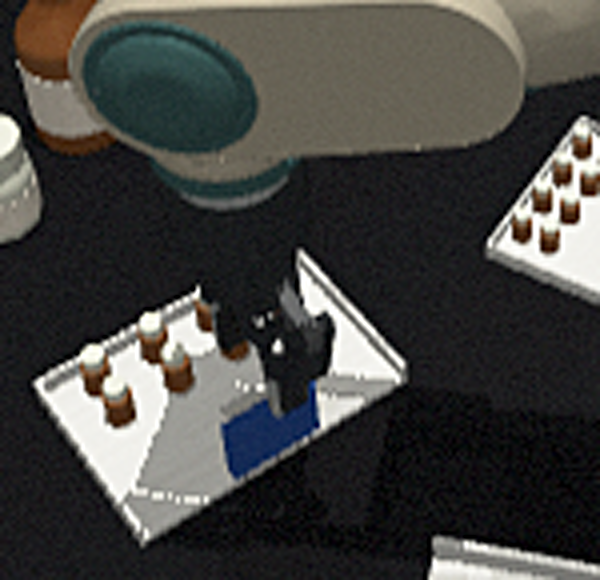

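The fingers straddle the blue tab (about (270,410) in the crop). I'll descend and close.

Call:
servo_tool([
  [[-0.6,-0.8,30,0.01,-0.01,0,50],[-0.6,-0.8,55,0.01,-0.01,0,50],[-0.6,-0.8,64,0.01,-0.01,0,50],[-0.6,-0.8,64,0.01,-0.01,0,50],[-0.6,-0.8,64,0.01,-0.01,0,25],[-0.6,-0.8,64,0.01,-0.01,0,25],[-0.6,-0.8,64,0.01,-0.01,0,0],[-0.6,-0.8,64,0.01,-0.01,0,0],[-0.6,-0.8,64,0.01,-0.01,0,0],[-0.6,-0.8,64,0.01,-0.01,0,0],[-0.6,-0.8,64,0.01,-0.01,0,0]],
], grip_force=90)

```text
clock: 3.65
tcp_pos: [430.9, 256.8, 29.1]
ee_rot: [0.0, 0.801, 0.598, 0.001]
ft_force: [-2.2, -0.3, 5.3]
width: 9.3
```

Run:
```python
from h import *
go([430.2,256.4,128],-16.5)
```

```text
d [ -0.4  -0.3 -98.9] rot [ 0.013 -0.014  0.002] |d| 98.9 tcp [430.9 256.8  29.1] F [-2.2 -0.3  5.3] w 9.3 t 3.65
```

Call:
servo_tool([
  [[0,0,-5,0,0,0,0],[0,0,-20,0,0,0,0],[0,0,-45,0,0,0,0],[0,0,-75,0,0,0,0],[0,0,-110,0,0,0,0],[0,0,-140,0,0,0,0],[0,0,-150,0,0,0,0],[0,0,-150,0,0,0,0],[0,0,-150,0,0,0,0]],
])

```text
clock: 4.78
tcp_pos: [429.9, 256.3, 177.5]
ee_rot: [-0.0, 0.801, 0.598, -0.0]
ft_force: [0.7, 0.5, -3.2]
width: 9.3
```

Run:
```python
from h import *
go([374,-141,182],2.93)
f=grab('side');cv2.imwrite('pics/s4.png',cv2.resize(f['img'][150:345,75:275],None,fx=3,fy=3,interpolation=cv2.INTER_CUBIC))
```

```text
d [-396.8   59.1   -4.5] rot [-2.000e-03 -1.000e-03 -2.427e+00] |d| 401.3 tcp [429.9 256.3 177.5] F [ 0.7  0.5 -3.2] w 9.3 t 4.78
```

View pics/s4.png

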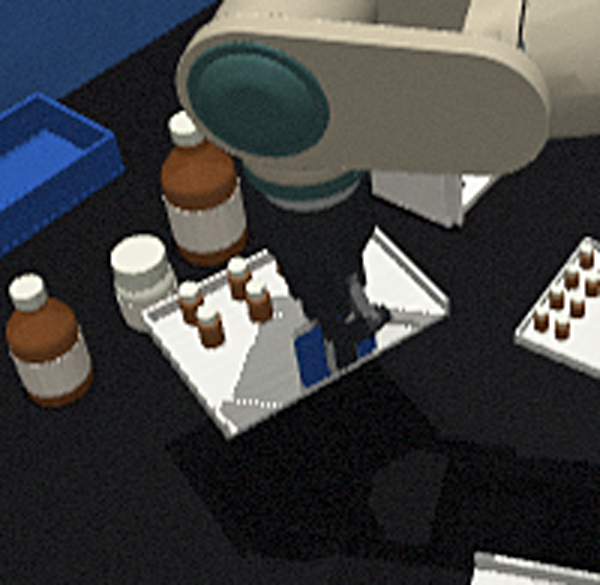

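Call:
servo_tool([
  [[-15,-5,-2,0,0,0,0],[-45,-12,-4,0,0,-0.2,0],[-85,-16,-4,0,0,-0.5,0],[-125,-14,-4,0,0,-0.8,0],[-168,-6,-4,0,0,-1.1,0],[-212,4,-4,0,0,-1.4,0],[-256,16,-4,0,0,-1.7,0],[-300,30,-4,0,0,-2,0],[-340,43,-4,0,0,-2.2,0],[-375,53,-4,0,0,-2.4,0],[-397,59,-4,0,0,-2.43,0],[-397,59,-4,0,0,-2.43,0]],
])

```text
clock: 6.32
tcp_pos: [373.2, -142.0, 180.5]
ee_rot: [-0.001, 0.69, 0.724, -0.001]
ft_force: [0.1, 0.1, -2.7]
width: 9.0
```

Run:
```python
from h import *
go([374,-141,182],2.93)
f=grab('side');cv2.imwrite('pics/s5.png',cv2.resize(f['img'][90:290,150:380],None,fx=3,fy=3,interpolation=cv2.INTER_CUBIC))
f=grab('top');cv2.imwrite('pics/t5.png',cv2.resize(f['img'][90:290,200:400],None,fx=3,fy=3,interpolation=cv2.INTER_CUBIC))
```

```text
d [ 1.   0.8 -1.5] rot [-0.016 -0.007 -0.016] |d| 2.0 tcp [ 373.2 -142.   180.5] F [ 0.1  0.1 -2.7] w 9.0 t 6.33
```

View pics/s5.png

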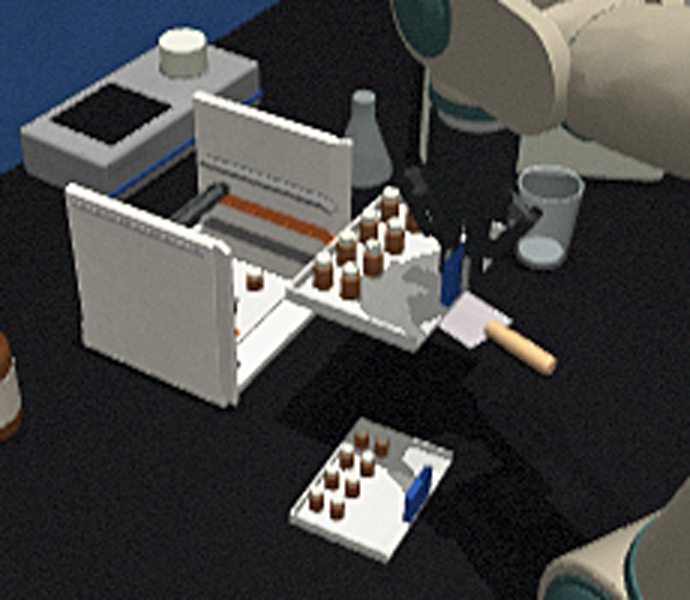

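View pics/t5.png

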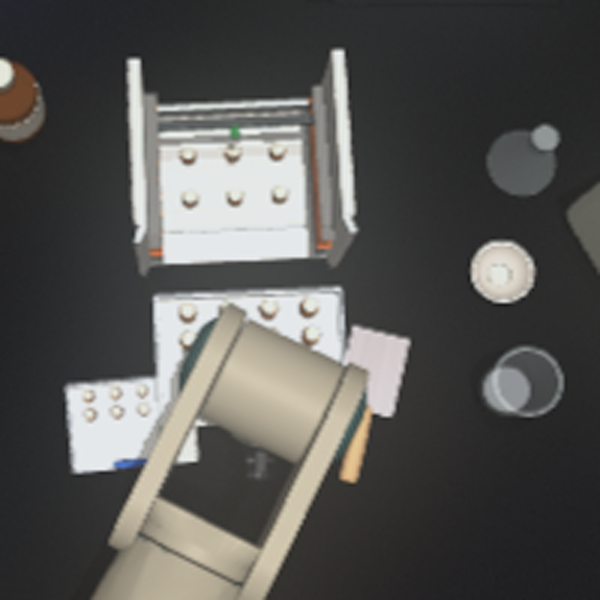

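Run:
```python
from h import *
T=load('top');S=load('side')
def ray(f,p,z):
    K=f['mtx'];d=q2R(f['orientation'])@np.array([(p[0]-K[0,2])/K[0,0],-(p[1]-K[1,2])/K[1,1],-1]);return f['xyz']+d*(z-f['xyz'][2])/d[2]
yaw=np.deg2rad(2.93);c,s=np.cos(yaw),np.sin(yaw)
def rk(P): 
    d=P-[648.3,-127.0,0]; return np.stack([d[...,0]*c+d[...,1]*s,-d[...,0]*s+d[...,1]*c,d[...,2]],-1)
for f,k,o,pp in ((T,3,(200,90),[(153,296),(343,288)]),(S,3,(150,90),[(289,291)])):
    for p in pp:
        q=(np.array(p)+.5)/k-.5+o; print(q,rk(ray(f,q,167.4)))
print('tcp',rk(arm.read_state()['tcp_pos']))
for n,f in(('top',T),('side',S)):
    W=rk(cloud(f));img=f['img']
    m=(img.min(2)>100)&(W[...,2]>130)&(W[...,2]<175)&(W[...,0]>-280)&(W[...,0]<-130)&(abs(W[...,1])<95)
    P=W[m]
    for _ in range(4):
        A=np.c_[P[:,:2],np.ones(len(P))];x=np.linalg.lstsq(A,P[:,2],rcond=None)[0];r=P[:,2]-A@x;P=P[abs(r)<4]
    print(n,len(P),'slope x,y deg',np.rad2deg(x[:2]),'z at -210,0',x@[-210,0,1], P.min(0),P.max(0))
    m=(img.min(2)>60)&(W[...,2]>185)&(W[...,2]<205)&(abs(W[...,1])<125)&(W[...,0]>-50)&(W[...,0]<80)
    for sg in(-1,1):
        Q=W[m&(W[...,1]*sg>0)]; print('panel y',np.percentile(Q[:,1],[2,50,98]))
```

```text
[250.66666667 188.33333333] [-151.92774919   93.06472419  167.4       ]
[314.         185.66666667] [-152.29356401  -95.3348367   167.4       ]
[246.         186.66666667] [-156.66036349   95.32190687  167.4       ]
tcp [-275.11253963    0.35671575  180.76412071]
top 562 slope x,y deg [0.53244979 0.12111997] z at -210,0 155.87564118667353 [-279.9130744   -92.13899739  152.61225149] [-154.04923197   88.43352179  160.17140846]
panel y [-110.15651503 -102.67855322  -96.96070305]
panel y [ 94.76184215 100.99780445 107.65679876]
side 843 slope x,y deg [0.68641685 0.59998772] z at -210,0 156.6080362350575 [-279.8733291   -94.29579715  152.42401362] [-149.42223633   94.42247438  162.0251347 ]
panel y [-106.83959466  -97.83587592  -92.87754952]
panel y [ 95.9930286  106.59344027 110.55023426]
```

```bash
cat >> h.py <<'E'
YW=np.deg2rad(2.93);Rr=np.array([[np.cos(YW),-np.sin(YW),0],[np.sin(YW),np.cos(YW),0],[0,0,1]]);O=np.array([648.3,-127.0,0])
def rg(x,y,z):
    st=arm.read_state(); print('rack tcp',(Rr.T@(st['tcp_pos']-O)).round(2),'F rack',(Rr.T@st['ft_force']).round(2),'M',(Rr.T@st['moment']).round(2)); go(O+Rr@np.array([x,y,z]),2.93,st)
E
python3 - <<'E'
from h import *
rg(-275,0.2,127)
E
```

```text
rack tcp [-275.11    0.36  180.76] F rack [ 0.38  0.1  -2.46] M [ 0.    0.19 -0.01]
d [-0.2  0.2 53.8] rot [-0.011 -0.008 -0.   ] |d| 53.8 tcp [ 373.5 -140.7  180.8] F [ 0.4  0.1 -2.5] w 8.8 t 6.42
```

Call:
servo_tool([
  [[0,0,20,0,0,0,0],[0,0,40,0,0,0,0],[0,0,54,0,0,0,0],[0,15,54,0,0,0,0],[0,30,54,0,0,0,0],[0,40,54,0,0,0,0],[0,50,54,0,0,0,0],[0,50,54,0,0,0,0]],
])

```text
clock: 7.42
tcp_pos: [423.7, -137.9, 126.7]
ee_rot: [-0.001, 0.689, 0.725, -0.0]
ft_force: [0.0, -0.5, -2.5]
width: 8.9
```

Run:
```python
from h import *
rg(-190,0.2,127)
f=grab('side');cv2.imwrite('pics/s6.png',cv2.resize(f['img'][100:260,150:350],None,fx=4,fy=4,interpolation=cv2.INTER_CUBIC))
f=grab('top');cv2.imwrite('pics/t6.png',cv2.resize(f['img'][90:240,220:340],None,fx=4,fy=4,interpolation=cv2.INTER_CUBIC))
```

```text
rack tcp [-224.83    0.57  126.66] F rack [-0.02 -0.45 -2.5 ] M [-0.04  0.18 -0.  ]
d [-0.4 34.8 -0.4] rot [-0.012 -0.008  0.004] |d| 34.8 tcp [ 423.7 -137.9  126.7] F [ 0.  -0.5 -2.5] w 8.9 t 7.42
```

View pics/s6.png

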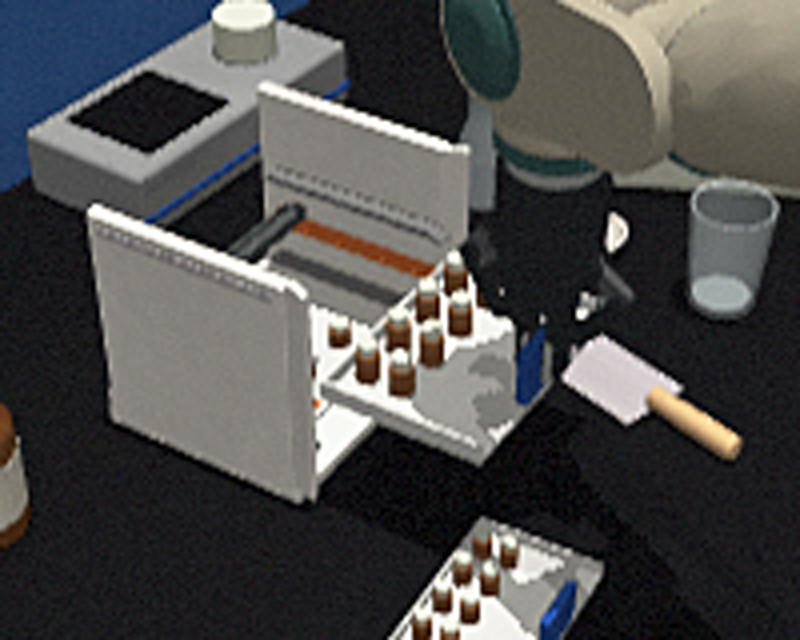

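View pics/t6.png

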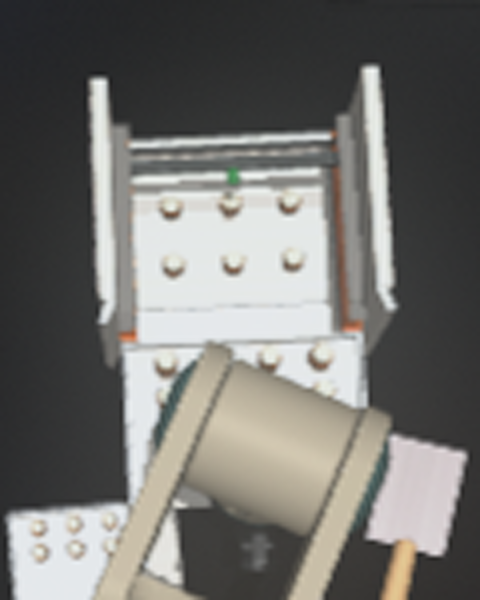

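The tray is level at the rack mouth, its edges at x of about 122 and 363 between the flares at about 108 and 385. I'll enter slowly above the orange rails.

Call:
servo_tool([
  [[-0.3,8,-0.4,0,0,0,0],[-0.3,16,-0.4,0,0,0,0],[-0.3,24,-0.4,0,0,0,0],[-0.3,30,-0.4,0,0,0,0],[-0.3,35,-0.4,0,0,0,0],[-0.3,35,-0.4,0,0,0,0]],
])

```text
clock: 8.28
tcp_pos: [458.4, -136.5, 126.8]
ee_rot: [-0.001, 0.689, 0.725, -0.0]
ft_force: [0.6, -0.7, -3.2]
width: 9.0
```

Run:
```python
from h import *
rg(-190,0.2,121)
f=grab('top');cv2.imwrite('pics/t7.png',cv2.resize(f['img'][120:220,230:330],None,fx=6,fy=6,interpolation=cv2.INTER_CUBIC))
```

```text
rack tcp [-190.18    0.24  126.8 ] F rack [ 0.52 -0.77 -3.15] M [-0.04  0.15  0.  ]
d [-0.   0.2  5.8] rot [-0.016 -0.009  0.002] |d| 5.8 tcp [ 458.4 -136.5  126.8] F [ 0.6 -0.7 -3.2] w 9.0 t 8.28
```

View pics/t7.png

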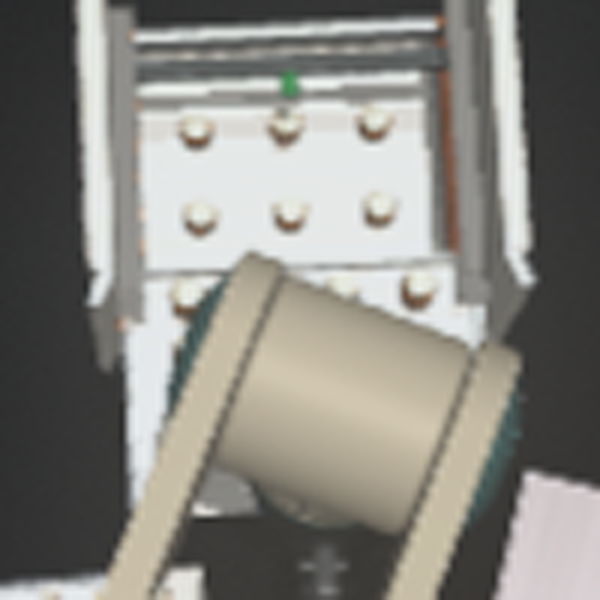

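Inside, with no contact. Lower to feel the rails.

Call:
servo_tool([
  [[0,0,2,0,0,0,0],[0,0,4,0,0,0,0],[0,0,5.5,0,0,0,0],[0,0,5.5,0,0,0,0]],
])

```text
clock: 8.82
tcp_pos: [458.0, -136.5, 121.1]
ee_rot: [-0.001, 0.689, 0.725, -0.0]
ft_force: [-1.0, 0.1, -2.5]
width: 9.0
```

Call:
servo_tool([
  [[0,0,1,0,0,0,0],[0,0,1,0,0,0,0]],
])

```text
clock: 9.07
tcp_pos: [458.0, -136.5, 120.1]
ee_rot: [-0.001, 0.689, 0.725, -0.001]
ft_force: [0.5, -0.5, -2.3]
width: 9.0
```

Call:
servo_tool([
  [[0,0,1,0,0,0,0],[0,0,1,0,0,0,0]],
])

```text
clock: 9.32
tcp_pos: [457.9, -136.4, 118.9]
ee_rot: [-0.002, 0.689, 0.725, -0.001]
ft_force: [0.2, -0.7, -2.3]
width: 9.1
```

Call:
servo_tool([
  [[0,0,0.8,0,0,0,0],[0,0,0.8,0,0,0,0]],
])

```text
clock: 9.57
tcp_pos: [457.9, -136.4, 118.0]
ee_rot: [-0.002, 0.689, 0.725, -0.001]
ft_force: [-0.0, 0.6, -2.7]
width: 8.8
```

Run:
```python
from h import *
rg(-190,0.2,118)
```

```text
rack tcp [-190.67    0.35  118.04] F rack [ 0.01  0.58 -2.72] M [-0.02  0.16 -0.01]
d [-0.2  0.7  0. ] rot [-0.022 -0.012  0.001] |d| 0.7 tcp [ 457.9 -136.4  118. ] F [-0.   0.6 -2.7] w 8.8 t 9.57
```

Call:
servo_tool([
  [[0,0.5,0.8,-0.02,-0.01,0,0],[0,0.5,0.8,-0.02,-0.01,0,0]],
])

```text
clock: 9.82
tcp_pos: [458.4, -136.4, 117.2]
ee_rot: [-0.0, 0.689, 0.725, 0.0]
ft_force: [-0.0, -0.7, -2.1]
width: 9.3
```

Call:
servo_tool([
  [[0,0,0.8,0,0,0,0],[0,0,0.8,0,0,0,0]],
])

```text
clock: 10.07
tcp_pos: [458.5, -136.4, 116.7]
ee_rot: [0.0, 0.689, 0.725, 0.0]
ft_force: [-1.0, -1.0, 0.2]
width: 8.9
```

Run:
```python
from h import *
rg(-190,0.2,118)
f=grab('side');cv2.imwrite('pics/s8.png',cv2.resize(f['img'][120:240,180:330],None,fx=5,fy=5,interpolation=cv2.INTER_CUBIC))
```

```text
rack tcp [-190.03    0.27  116.7 ] F rack [-1.06 -0.99  0.23] M [ 0.08  0.13 -0.02]
d [-0.1  0.  -1.3] rot [ 0.002 -0.     0.001] |d| 1.3 tcp [ 458.5 -136.4  116.7] F [-1.  -1.   0.2] w 8.9 t 10.07
```

View pics/s8.png

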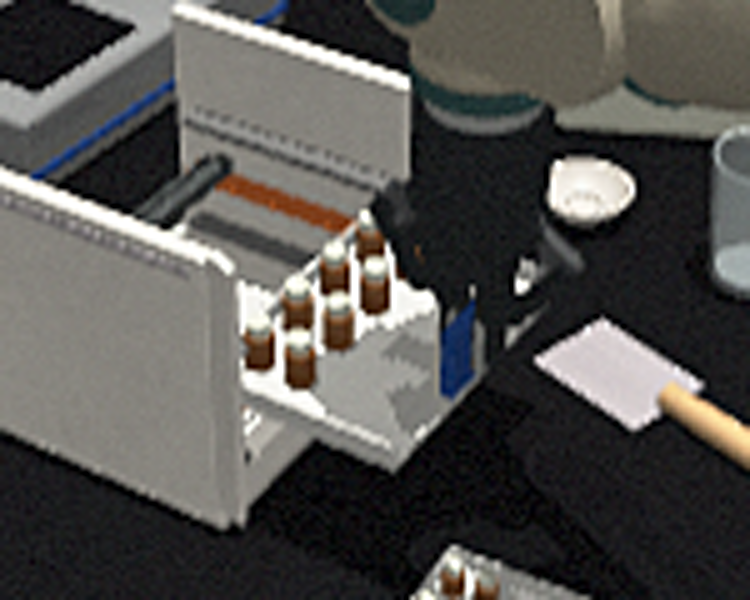

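Fz rose from about -2.5 to +0.2 N, so the rear edges rest on the rails. Slide.

Call:
servo_tool([
  [[0,3,-0.2,0,0,0,0],[0,8,-0.2,0,0,0,0],[0,14,-0.2,0,0,0,0],[0,20,-0.2,0,0,0,0],[0,25,-0.2,0,0,0,0],[0,25,-0.2,0,0,0,0]],
])

```text
clock: 10.88
tcp_pos: [483.9, -135.1, 116.9]
ee_rot: [0.0, 0.689, 0.725, 0.0]
ft_force: [0.6, -0.2, -1.5]
width: 9.0
```

Run:
```python
from h import *
rg(-140,0.2,116.7)
```

```text
rack tcp [-164.55    0.36  116.85] F rack [ 0.64 -0.28 -1.54] M [ 0.13 -0.1  -0.04]
d [-0.2 24.5  0.2] rot [ 0.005 -0.001  0.002] |d| 24.6 tcp [ 483.9 -135.1  116.9] F [ 0.6 -0.2 -1.5] w 9.0 t 10.88
```

Call:
servo_tool([
  [[-0.1,5,0,0,0,0,0],[-0.1,12,0,0,0,0,0],[-0.1,19,0,0,0,0,0],[-0.1,26,0,0,0,0,0],[-0.1,32,0,0,0,0,0],[-0.1,36,0,0,0,0,0],[-0.1,36,0,0,0,0,0]],
])

```text
clock: 11.75
tcp_pos: [520.3, -133.2, 116.9]
ee_rot: [0.0, 0.689, 0.725, 0.001]
ft_force: [0.6, 0.3, -1.5]
width: 8.8
```

Run:
```python
from h import *
rg(-115,0.2,116.7)
f=grab('top');cv2.imwrite('pics/t9.png',cv2.resize(f['img'][100:220,230:330],None,fx=5,fy=5,interpolation=cv2.INTER_CUBIC))
f=grab('side');cv2.imwrite('pics/s9.png',cv2.resize(f['img'][120:240,170:320],None,fx=5,fy=5,interpolation=cv2.INTER_CUBIC))
```

```text
rack tcp [-128.16    0.3   116.85] F rack [ 0.58  0.25 -1.5 ] M [ 0.17 -0.08 -0.01]
d [-0.1 13.2  0.2] rot [ 0.009 -0.002  0.002] |d| 13.2 tcp [ 520.3 -133.2  116.9] F [ 0.6  0.3 -1.5] w 8.8 t 11.75
```

View pics/t9.png

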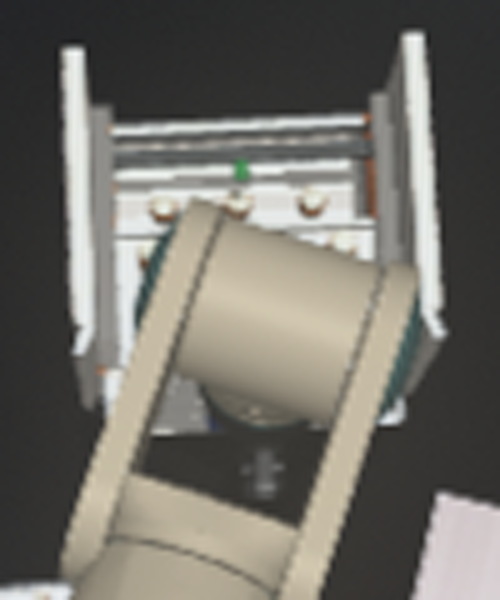

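View pics/s9.png

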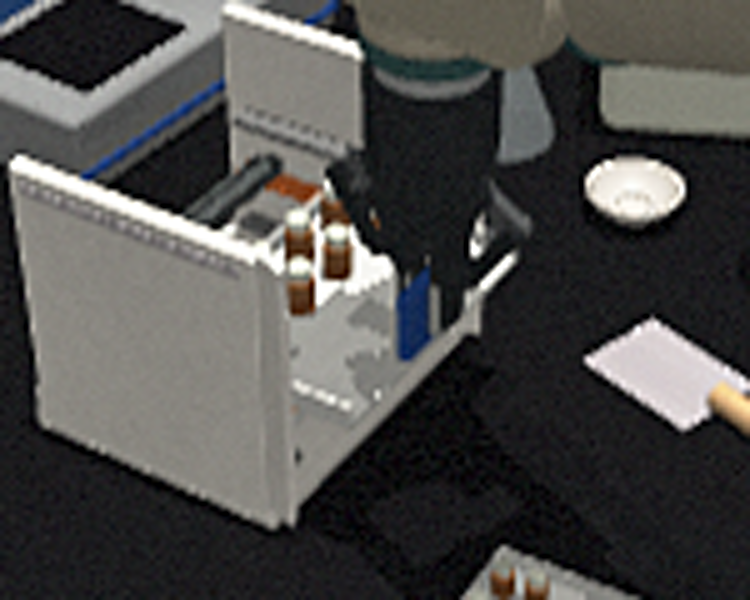

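Sliding is fine, with about 0–1 N of force. Continue up to just short of the plunger.

Call:
servo_tool([
  [[0,5,0.1,0,0,0,0],[0,11,0.1,0,0,0,0],[0,16,0.1,0,0,0,0],[0,20,0.1,0,0,0,0],[0,20,0.1,0,0,0,0]],
])

```text
clock: 12.48
tcp_pos: [540.5, -132.2, 116.8]
ee_rot: [0.001, 0.689, 0.725, 0.001]
ft_force: [1.2, 0.1, -1.2]
width: 8.8
```

Call:
servo_tool([
  [[0,2,0,0,0,0,0],[0,4,0,0,0,0,0],[0,4,0,0,0,0,0]],
])

```text
clock: 12.85
tcp_pos: [544.7, -132.0, 116.8]
ee_rot: [0.001, 0.689, 0.725, 0.001]
ft_force: [-1.2, 0.4, -0.6]
width: 9.1
```

Call:
servo_tool([
  [[0,2,0,0,0,0,0],[0,4,0,0,0,0,0],[0,4,0,0,0,0,0]],
])

```text
clock: 13.22
tcp_pos: [548.9, -131.8, 116.8]
ee_rot: [0.001, 0.689, 0.725, 0.001]
ft_force: [0.5, -1.4, -0.6]
width: 9.0
```

Run:
```python
from h import *
rg(-95,0.2,116.7)
```

```text
rack tcp [-99.51   0.28 116.81] F rack [ 0.45 -1.38 -0.56] M [0.1  0.14 0.  ]
d [-0.1  4.5  0.1] rot [ 0.019 -0.     0.003] |d| 4.5 tcp [ 548.9 -131.8  116.8] F [ 0.5 -1.4 -0.6] w 9.0 t 13.22
```

Call:
servo_tool([
  [[0,1,0,0,0,0,0],[0,2,0,0,0,0,0]],
])

```text
clock: 13.48
tcp_pos: [550.9, -131.7, 116.8]
ee_rot: [0.001, 0.689, 0.725, 0.001]
ft_force: [-1.3, 0.3, -0.0]
width: 8.6
```

Call:
servo_tool([
  [[0,1,0,0,0,0,0],[0,2,0,0,0,0,0]],
])

```text
clock: 13.72
tcp_pos: [552.5, -131.6, 116.8]
ee_rot: [0.0, 0.689, 0.725, 0.0]
ft_force: [-5.4, 0.3, 1.5]
width: 8.9
```

Call:
servo_tool([
  [[0,1,0,0,0,0,0],[0,2,0,0,0,0,0]],
])

```text
clock: 13.98
tcp_pos: [554.2, -131.5, 116.9]
ee_rot: [-0.0, 0.689, 0.725, 0.0]
ft_force: [-5.3, 1.1, 1.9]
width: 9.2
```

Call:
servo_tool([
  [[0,1,0,0,0,0,0],[0,2,0,0,0,0,0]],
])

```text
clock: 14.22
tcp_pos: [555.9, -131.5, 116.9]
ee_rot: [-0.0, 0.689, 0.725, -0.0]
ft_force: [-6.3, 0.2, 0.9]
width: 8.7
```

The plunger met the tray at about x=551.5, at roughly 5 N. The bar should be about 12 mm further on.

Call:
servo_tool([
  [[0,1.2,0,0,0,0,0],[0,2.4,0,0,0,0,0]],
])

```text
clock: 14.48
tcp_pos: [558.2, -131.4, 116.9]
ee_rot: [-0.0, 0.689, 0.725, -0.0]
ft_force: [-4.6, -0.1, 1.8]
width: 9.0
```

Call:
servo_tool([
  [[0,1.2,0,0,0,0,0],[0,2.4,0,0,0,0,0]],
])

```text
clock: 14.72
tcp_pos: [560.6, -131.2, 116.9]
ee_rot: [-0.001, 0.689, 0.725, -0.0]
ft_force: [-4.5, -1.0, 1.0]
width: 9.0
```

Call:
servo_tool([
  [[0,0.8,0,0,0,0,0],[0,1.5,0,0,0,0,0]],
])

```text
clock: 14.98
tcp_pos: [562.2, -131.2, 116.9]
ee_rot: [-0.001, 0.689, 0.725, -0.0]
ft_force: [-4.2, 0.2, 2.2]
width: 9.0
```

Call:
servo_tool([
  [[0,0.5,0,0,0,0,0],[0,1,0,0,0,0,0]],
])

```text
clock: 15.22
tcp_pos: [563.2, -131.1, 116.9]
ee_rot: [-0.001, 0.689, 0.725, -0.0]
ft_force: [-5.1, -0.6, 1.2]
width: 9.2
```

Run:
```python
from h import *
rg(-84,0.2,116.7)
```

```text
rack tcp [-85.17   0.23 116.87] F rack [-5.11 -0.3   1.25] M [0.17 0.55 0.08]
d [-0.   1.2  0.2] rot [-0.009 -0.002  0.002] |d| 1.2 tcp [ 563.2 -131.1  116.9] F [-5.1 -0.6  1.2] w 9.2 t 15.22
```

Steady at about 5 N. Now 0.6–0.7 mm steps.

Call:
servo_tool([
  [[0,0.4,0,0,0,0,0],[0,0.7,0,0,0,0,0]],
])

```text
clock: 15.48
tcp_pos: [563.9, -131.1, 116.8]
ee_rot: [-0.001, 0.689, 0.725, -0.0]
ft_force: [-5.7, 0.1, 1.0]
width: 8.8
```

Call:
servo_tool([
  [[0,0.4,0,0,0,0,0],[0,0.7,0,0,0,0,0]],
])

```text
clock: 15.72
tcp_pos: [564.3, -131.0, 116.9]
ee_rot: [-0.001, 0.689, 0.725, -0.001]
ft_force: [-7.6, 0.8, 3.6]
width: 9.2
```

Call:
servo_tool([
  [[0,0.3,0,0,0,0,0],[0,0.6,0,0,0,0,0]],
])

```text
clock: 15.98
tcp_pos: [564.4, -130.9, 116.9]
ee_rot: [-0.002, 0.689, 0.725, -0.001]
ft_force: [-9.6, 0.2, 3.7]
width: 8.9
```

Run:
```python
from h import *
rg(-84,0.2,116.7)
```

```text
rack tcp [-83.96   0.35 116.89] F rack [-9.57  0.65  3.75] M [0.16 0.99 0.03]
d [-0.2 -0.   0.2] rot [-0.026 -0.006  0.001] |d| 0.2 tcp [ 564.4 -130.9  116.9] F [-9.6  0.2  3.7] w 8.9 t 15.97
```

Call:
servo_tool([
  [[0,0.4,0,0,0,0,0],[0,0.7,0,0,0,0,0]],
])

```text
clock: 16.23
tcp_pos: [564.6, -130.9, 117.0]
ee_rot: [-0.002, 0.689, 0.725, -0.002]
ft_force: [-10.3, -0.6, 3.1]
width: 9.1
```

Run:
```python
from h import *
rg(-84,0.2,116.7)
f=grab('side');cv2.imwrite('pics/s10.png',cv2.resize(f['img'][120:240,170:320],None,fx=5,fy=5,interpolation=cv2.INTER_CUBIC))
f=grab('top');cv2.imwrite('pics/t10.png',cv2.resize(f['img'][100:220,230:330],None,fx=5,fy=5,interpolation=cv2.INTER_CUBIC))
```

```text
rack tcp [-83.8    0.35 117.04] F rack [-10.32  -0.1    3.12] M [0.27 1.09 0.09]
d [-0.2 -0.2  0.3] rot [-0.037 -0.007 -0.001] |d| 0.4 tcp [ 564.6 -130.9  117. ] F [-10.3  -0.6   3.1] w 9.1 t 16.23
```

View pics/s10.png

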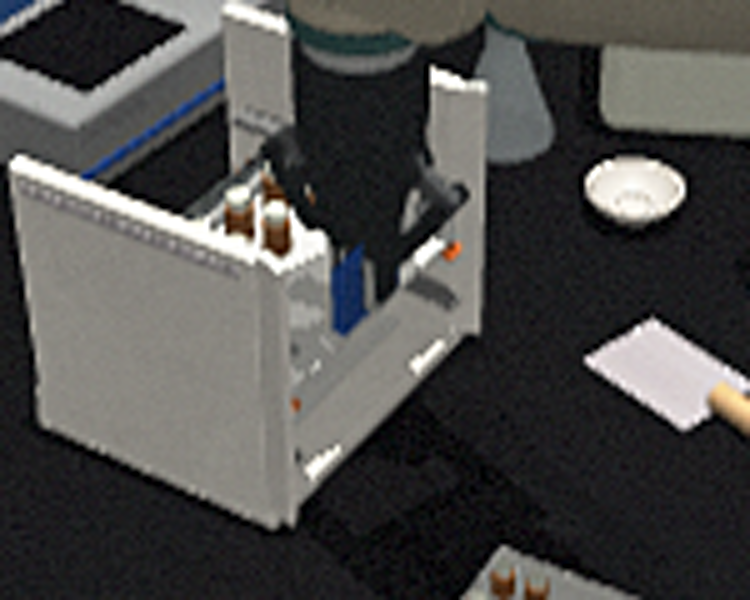

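View pics/t10.png

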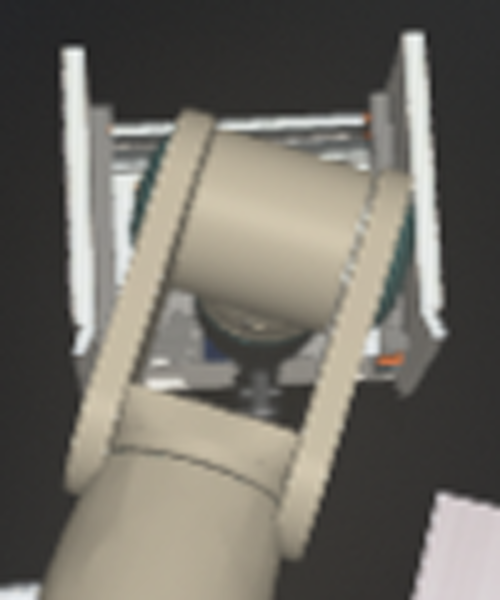

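Call:
servo_tool([
  [[0,0.5,0,0,0,0,0],[0,0.9,0,0,0,0,0]],
])

```text
clock: 16.58
tcp_pos: [564.8, -130.9, 117.2]
ee_rot: [-0.003, 0.689, 0.725, -0.002]
ft_force: [-11.8, 0.7, 4.8]
width: 9.0
```

Run:
```python
from h import *
rg(-84,0.2,116.7)
```

```text
rack tcp [-83.63   0.35 117.18] F rack [-11.71   1.33   4.84] M [0.21 1.26 0.09]
d [-0.2 -0.4  0.5] rot [-0.051 -0.009 -0.002] |d| 0.6 tcp [ 564.8 -130.9  117.2] F [-11.8   0.7   4.8] w 9.0 t 16.57
```

Seated: about 7 N above the plunger level. Release gently in place.

Call:
servo_tool([
  [[0,0,0,0,0,0,9],[0,0,0,0,0,0,14],[0,0,0,0,0,0,20],[0,0,0,0,0,0,28],[0,0,0,0,0,0,34],[0,0,0,0,0,0,34]],
], grip_force=20)

```text
clock: 17.32
tcp_pos: [564.8, -130.9, 117.2]
ee_rot: [-0.003, 0.689, 0.725, -0.002]
ft_force: [-0.1, 0.2, 0.7]
width: 34.2
```

Run:
```python
from h import *
rg(-84,0.2,250)
```

```text
rack tcp [-83.56   0.34 117.18] F rack [-0.06  0.15  0.69] M [-0.03 -0.03  0.04]
d [   0.    -1.4 -132.8] rot [-0.05  -0.009 -0.002] |d| 132.8 tcp [ 564.8 -130.9  117.2] F [-0.1  0.2  0.7] w 34.2 t 17.32
```

Call:
servo_tool([
  [[0,0,-10,0,0,0,34],[0,0,-30,0,0,0,34],[0,0,-60,0,0,0,34],[0,0,-100,0,0,0,34],[0,0,-140,0,0,0,34],[0,0,-170,0,0,0,34],[0,-60,-170,0,0,0,34],[0,-120,-170,0,0,0,34],[0,-180,-170,0,0,0,34],[0,-180,-170,0,0,0,34],[0,-180,-170,0,0,0,34]],
])

```text
clock: 18.7
tcp_pos: [386.6, -140.3, 289.5]
ee_rot: [-0.002, 0.689, 0.725, -0.002]
ft_force: [0.8, 0.3, 0.3]
width: 34.1
```

Run:
```python
from h import *
rg(-265,0,290)
f=grab('side');cv2.imwrite('pics/s11.png',cv2.resize(f['img'][120:240,170:320],None,fx=5,fy=5,interpolation=cv2.INTER_CUBIC))
f=grab('top');cv2.imwrite('pics/t11.png',cv2.resize(f['img'][100:220,230:330],None,fx=5,fy=5,interpolation=cv2.INTER_CUBIC))
```

```text
rack tcp [-2.6200e+02  9.0000e-02  2.8946e+02] F rack [0.86 0.26 0.3 ] M [ 0.   -0.05 -0.04]
d [-0.1 -3.  -0.5] rot [-0.035 -0.002 -0.004] |d| 3.0 tcp [ 386.6 -140.3  289.5] F [0.8 0.3 0.3] w 34.1 t 18.7
```

View pics/s11.png

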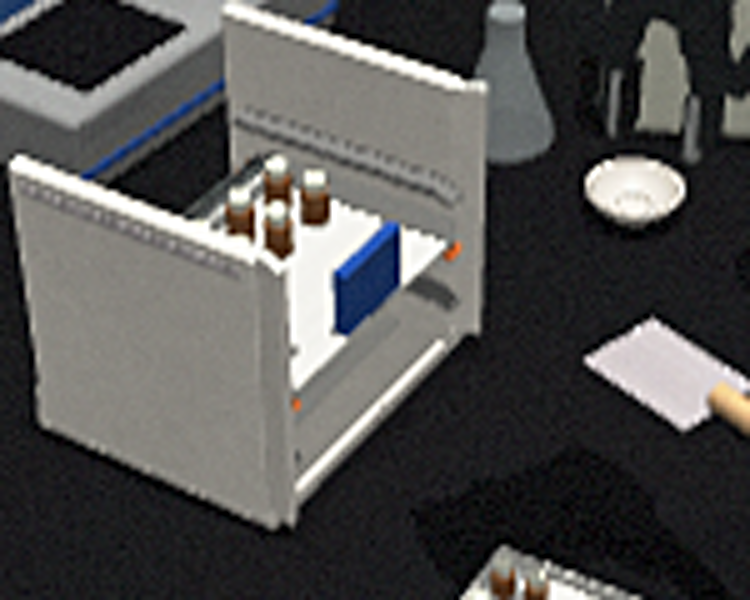

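View pics/t11.png

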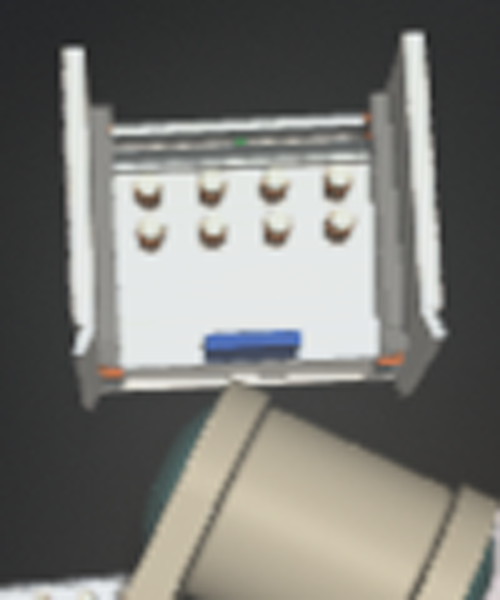

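Run:
```python
from h import *
f=load('top');img=f['img'];cv2.imwrite('pics/t12.png',cv2.resize(img[118:145,250:310],None,fx=13,fy=13,interpolation=cv2.INTER_CUBIC))
W=cloud(f);X=(W-O)@Rr
for u in(265,278,290): print(u,[(r,*X[r,u].round(0).astype(int),int(img[r,u].mean())) for r in range(124,138)])
m=(img.min(2)>150)&(X[...,2]>84)&(X[...,2]<102)&(X[...,0]>-80)&(X[...,0]<30)&(abs(X[...,1])<75)
P=X[m]
for _ in range(4):
    A=np.c_[P[:,:2],np.ones(len(P))];x=np.linalg.lstsq(A,P[:,2],rcond=None)[0];r=P[:,2]-A@x;P=P[abs(r)<4]
print(len(P),'tilt deg',np.rad2deg(x[:2]),'floor z',x[2])
```

```text
265 [(124, np.int64(99), np.int64(38), np.int64(0), 133), (125, np.int64(85), np.int64(39), np.int64(31), 221), (126, np.int64(81), np.int64(39), np.int64(33), 154), (127, np.int64(58), np.int64(40), np.int64(96), 89), (128, np.int64(79), np.int64(39), np.int64(18), 115), (129, np.int64(77), np.int64(39), np.int64(15), 155), (130, np.int64(47), np.int64(41), np.int64(99), 100), (131, np.int64(43), np.int64(41), np.int64(102), 121), (132, np.int64(40), np.int64(41), np.int64(100), 169), (133, np.int64(35), np.int64(41), np.int64(106), 171), (134, np.int64(36), np.int64(41), np.int64(92), 183), (135, np.int64(33), np.int64(41), np.int64(91), 229), (136, np.int64(30), np.int64(42), np.int64(91), 229), (137, np.int64(26), np.int64(42), np.int64(92), 229)]
278 [(124, np.int64(87), np.int64(-5), np.int64(32), 169), (125, np.int64(84), np.int64(-5), np.int64(29), 216), (126, np.int64(59), np.int64(-2), np.int64(96), 96), (127, np.int64(56), np.int64(-1), np.int64(96), 90), (128, np.int64(51), np.int64(-1), np.int64(101), 109), (129, np.int64(47), np.int64(-1), np.int64(103), 100), (130, np.
[... 561 characters left out ...]
64(-40), np.int64(101), 89), (127, np.int64(79), np.int64(-47), np.int64(15), 114), (128, np.int64(76), np.int64(-46), np.int64(13), 141), (129, np.int64(46), np.int64(-39), np.int64(101), 99), (130, np.int64(43), np.int64(-39), np.int64(100), 115), (131, np.int64(39), np.int64(-39), np.int64(100), 149), (132, np.int64(35), np.int64(-38), np.int64(104), 143), (133, np.int64(35), np.int64(-39), np.int64(92), 184), (134, np.int64(32), np.int64(-39), np.int64(91), 230), (135, np.int64(29), np.int64(-39), np.int64(90), 229), (136, np.int64(25), np.int64(-38), np.int64(94), 229), (137, np.int64(22), np.int64(-38), np.int64(92), 229)]
1066 tilt deg [0.00676348 0.21095988] floor z 91.57905483723364
```

View pics/t12.png

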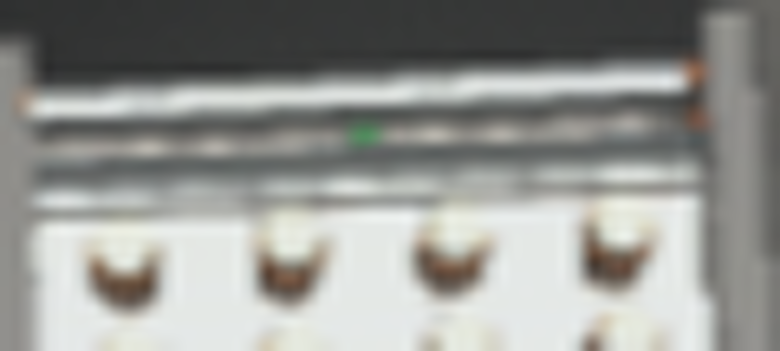

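The rim sits directly against the dark bar. No green shows in front of it; only the plunger's tail shows behind, at about (365,133). The tray is level. Handing in.

```bash
python3 -c "
from h import *
print(arm.job_done())"
```

```text
the job is handed in; nothing more can be done
None
```

The middle-sized tray is on the orange rails, pushed fully home against the back stop and released, and the job is handed in. It took about 19 s on the clock.

- **Lift and entry:** I gripped the tray by its blue tab, lifted it level and set its rear edges on the front of the orange rails. Contact was felt when the tray's underside was about 87.6 mm up.
- **Slide and seating:** The plunger met the tray at a steady 5 N or so. After about 12.5 mm more, the push rose to 11.7 N, about 7 N above that level. I stopped there, well below ramming.
- **After release:** The force was about 0 N, and the gripper was lifted clear and backed away. The last pictures show the tray level (within 0.2°) and its rim tight against the bar. No green shows in front of the bar, only the plunger's tail behind it.

The readings did not fully agree on where the stop is. By the arm's position the tray's origin is about 61 mm behind the rails' front end, while the pictures suggested about 57 mm. I went by the force. While I pushed, the gripper tilted about 0.4°, but the final check showed the tray level. I did not measure the positions of the other things on the bench again, but no unexpected contact force showed in the readings after each move.

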